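Lay out a component kit in fitting order

TASK

The four power-supply parts stand in the bins of the blue kit rack in the order in which they will be fitted to the board, the first one at the end with the white card and the cut corner. Move them to the dark plastic assembly tray in the same order, one part to a pocket: the part nearest the kit rack's card end goes into the pocket nearest the tray's card end, and so on along the row. Set each part down without dropping it, so that it stands upright and flat on the floor of its pocket.

Things in the scene. Friction and masses are not known exactly. Their poses are not given: they have to be found in the camera images.
- capacitor: large electrolytic capacitor: a plain upright can, dark sleeve with a bare aluminium top, 35 mm diameter, 54 mm high, about 60 g. Starts upright in its bin, turned up to 0.25 rad from the bin's axes, up to 5 mm off its centre. Origin: centre of its underside, z up.
- heatsink: extruded aluminium heatsink, upright fins, a double comb seen from above: 25 mm along its x (over the fin tips: grip here), 40 mm along y, 50 mm high, about 70 g. Starts upright in its bin, turned up to 0.25 rad from the bin's axes, up to 5 mm off its centre. Origin: centre of its underside, z up.
- transformer: transformer: steel laminations 36 mm along its x (flat faces to grip) and 22 mm along y, on a 6 mm plastic base 36 x 42 mm; copper winding with white cheeks bulges to 42 mm along y; 50 mm high, about 240 g. Starts upright in its bin, turned up to 0.25 rad from the bin's axes, up to 5 mm off its centre. Origin: centre of its underside, z up.
- choke: toroidal choke: copper-wound ring, 42 mm across, standing on edge on a black foot (26 x 36 x 6 mm). 22 mm thick along its x (flat faces to grip), 13 mm hole along x at 31 mm height; 52 mm high, about 80 g. Starts upright in its bin, turned up to 0.25 rad from the bin's axes, up to 5 mm off its centre. Origin: centre of its underside, z up.
- kit: kit rack, fixed: shallow blue sheet-steel tray, 72 mm along x, four grey bins in a row along y, centres at y = +96 (first), +32, -32, -96 mm. The +y end has a ledge (28 mm long, 8 mm high) with a blank white card and its +x corner cut off. Origin: on the bench under the row's middle. On the left or the right, turned up to 0.8 rad.
- tray: assembly tray, fixed: charcoal plastic, 68 mm along x, four pockets in a row along y, centres at y = +96 (first), +32, -32, -96 mm, 60 x 60 mm inside, floor 4 mm and wall tops 14 mm above the bench. The +y end has a ledge (28 mm long, 8 mm high) with a blank white card and its +x corner cut off. Origin: on the bench under the row's middle. Opposite side from the kit; any yaw.
- bin_capacitor: the bin of the kit rack in which the capacitor starts; one of four alike, fixed, open grey bins, 62 x 62 mm outside, walls and floor 2 mm, floor 5 mm and rim 19 mm above the bench. Origin: centre of its underside, 3 mm above the bench; axes as the kit rack's.
- bin_heatsink: the bin of the kit rack in which the heatsink starts; one of four alike, fixed, open grey bins, 62 x 62 mm outside, walls and floor 2 mm, floor 5 mm and rim 19 mm above the bench. Origin: centre of its underside, 3 mm above the bench; axes as the kit rack's.
- bin_transformer: the bin of the kit rack in which the transformer starts; one of four alike, fixed, open grey bins, 62 x 62 mm outside, walls and floor 2 mm, floor 5 mm and rim 19 mm above the bench. Origin: centre of its underside, 3 mm above the bench; axes as the kit rack's.
- bin_choke: the bin of the kit rack in which the choke starts; one of four alike, fixed, open grey bins, 62 x 62 mm outside, walls and floor 2 mm, floor 5 mm and rim 19 mm above the bench. Origin: centre of its underside, 3 mm above the bench; axes as the kit rack's.
There are look-alikes about, which are no part of the job. Leave any brown or turquoise look-alike of the bin_capacitor alone.

How it is judged:
At the end, for the whole second after the job is handed in: Each part stands in the tray pocket whose place, counted from the tray's card end, is that of its bin counted from the kit's card end: centre within 18 mm of the pocket's in each direction, underside within 5 mm of the floor, tilt under 0.15 rad, released and at rest (((y of bin_capacitor in the frame of kit between 0.076 and 0.116 m and y of capacitor in the frame of tray between 0.078 and 0.114 m) or (y of bin_capacitor in the frame of kit between 0.012 and 0.052 m and y of capacitor in the frame of tray between 0.014 and 0.05 m) or (y of bin_capacitor in the frame of kit between -0.052 and -0.012 m and y of capacitor in the frame of tray between -0.05 and -0.014 m) or (y of bin_capacitor in the frame of kit between -0.116 and -0.076 m and y of capacitor in the frame of tray between -0.114 and -0.078 m)) and x of capacitor in the frame of tray between -0.018 and 0.018 m and z of capacitor in the frame of tray between -0.001 and 0.009 m and angle between each of capacitor, heatsink, transformer, choke's own z axis and vertical below 0.15 rad and linear speed of each of capacitor, heatsink, transformer, choke below 0.02 m/s and angular speed of each of capacitor, heatsink, transformer, choke below 0.2 rad/s and contact force between the fingers and capacitor below 0.05 N and ((y of bin_heatsink in the frame of kit between 0.076 and 0.116 m and y of heatsink in the frame of tray between 0.078 and 0.114 m) or (y of bin_heatsink in the frame of kit between 0.012 and 0.052 m and y of heatsink in the frame of tray between 0.014 and 0.05 m) or (y of bin_heatsink in the frame of kit between -0.052 and -0.012 m and y of heatsink in the frame of tray between -0.05 and -0.014 m) or (y of bin_heatsink in the frame of kit between -0.116 and -0.076 m and y of heatsink in the frame of tray between -0.114 and -0.078 m)) and x of heatsink in the frame of tray between -0.018 and 0.018 m and z of heatsink in the frame of tray between -0.001 and 0.009 m and contact force between the fingers and heatsink below 0.05 N and ((y of bin_transformer in the frame of kit between 0.076 and 0.116 m and y of transformer in the frame of tray between 0.078 and 0.114 m) or (y of bin_transformer in the frame of kit between 0.012 and 0.052 m and y of transformer in the frame of tray between 0.014 and 0.05 m) or (y of bin_transformer in the frame of kit between -0.052 and -0.012 m and y of transformer in the frame of tray between -0.05 and -0.014 m) or (y of bin_transformer in the frame of kit between -0.116 and -0.076 m and y of transformer in the frame of tray between -0.114 and -0.078 m)) and x of transformer in the frame of tray between -0.018 and 0.018 m and z of transformer in the frame of tray between -0.001 and 0.009 m and contact force between the fingers and transformer below 0.05 N and ((y of bin_choke in the frame of kit between 0.076 and 0.116 m and y of choke in the frame of tray between 0.078 and 0.114 m) or (y of bin_choke in the frame of kit between 0.012 and 0.052 m and y of choke in the frame of tray between 0.014 and 0.05 m) or (y of bin_choke in the frame of kit between -0.052 and -0.012 m and y of choke in the frame of tray between -0.05 and -0.014 m) or (y of bin_choke in the frame of kit between -0.116 and -0.076 m and y of choke in the frame of tray between -0.114 and -0.078 m)) and x of choke in the frame of tray between -0.018 and 0.018 m and z of choke in the frame of tray between -0.001 and 0.009 m and contact force between the fingers and choke below 0.05 N); the robot touches nothing.
It fails at once if the capacitor is let fall (it moves faster than 0.7 m/s with no finger on it, as after a free drop of 25 mm) (linear speed of capacitor above 0.7 m/s and contact force between the fingers and capacitor below 0.02 N).
It fails at once if the heatsink is let fall (it moves faster than 0.7 m/s with no finger on it, as after a free drop of 25 mm) (linear speed of heatsink above 0.7 m/s and contact force between the fingers and heatsink below 0.02 N).
It fails at once if the transformer is let fall (it moves faster than 0.7 m/s with no finger on it, as after a free drop of 25 mm) (linear speed of transformer above 0.7 m/s and contact force between the fingers and transformer below 0.02 N).
It fails at once if the choke is let fall (it moves faster than 0.7 m/s with no finger on it, as after a free drop of 25 mm) (linear speed of choke above 0.7 m/s and contact force between the fingers and choke below 0.02 N).
It also fails if it takes over 102 s, if anything falls off the work surface, if the arm or the gripper's body presses on something with over 40 N, if the wrist force passes 120 N, or if a joint passes its speed limit or range.

ROBOT

A 6-joint arm with a two-finger parallel gripper is mounted at the origin on the work surface. World frame = base frame: x ahead of the robot, y to its left, z up, the work surface at z = 0. Lengths are in m, angles in rad, forces in N, time in s.
With the tool pointing down it reaches from about 0.25 to 0.8 m from the base axis. Payload 8.5 kg.
Tool frame: the origin (TCP) lies at the very end of the fingers, on their centre line; the grasp point (between the pads) lies r.grip_point_offset behind it (r.grip_point_offset is the distance from the TCP to the grasp point, in m); z points along the fingers, y is the line along which they close (so a half turn about z gives the same grasp; the last joint's range is limited). The gripper opens to 85 mm and grips with 20 to 120 N. Pads are 22 mm wide; open, the fingers measure 114 mm over their backs; the gripper's body (76 mm by 85 mm) begins 54 mm behind the grasp point. The pads swing forward as they close: fully open they stand 13 mm farther back than shut.
Start: joints at [-1.333, 0.238, -0.013, 1.319, 0, 1.571], TCP at [0.124, -0.51, 0.231] pointing down, gripper open.
Joint ranges: [-2.66, 2.66], [-1.03, 1.9], [-1.14, 1.46], [-1.82, 2.27], [-1.45, 1.34], [-3.14, 3.14]. Speed limits (rad/s): [2.22, 2.22, 2.79, 3.14, 3.14, 3.14].

INTERFACE

Orientations are given as a 3x3 rotation matrix whose columns are the frame's x, y, z axes.
In Python, from plant import r gives the robot as it stands. The module is installed in compiled form; this text tells all that it offers. Calls block until the motion is done:
- r.move_to(position, orientation): joint-space move of the TCP to a pose.
- r.move_linear(position, orientation=None, speed=0.15, force_limit=None): straight line of the TCP; orientation=None keeps the orientation; speed is the mean speed in m/s. With force_limit (N) it stops when the force on the tool has changed by that much, and returns True; else False.
- r.set_joints(angles): joint-space move.
- r.move_gripper(opening): finger opening in m; the grip force is fixed at half the most; returns when the fingers have stopped.
- r.dwell(seconds).
- r.inverse_kinematics(position, orientation): joint angles nearest the present ones, or None.
- r.get_state(): the state.
- r.camera(name): name is "side" or "top"; returns a dict with "color" (384x512x3 uint8, red, green, blue), "camera_matrix" (3x3 intrinsics, pixels), "eye" and "orientation" of the camera in the world. Camera axes: x right, y down, z forward; pixel columns grow to the right and rows downward; lengths in m; the calibration is good to about 2 mm. A picture is of the moment at which its call begins. There is no depth.
A pose or a line that the arm cannot do raises r.Unreachable and nothing moves.
- r.hand_in(): hands the job in; it is judged then, once.
The state is a dict: "t": time; "qpos": joint angles; "qd": joint speeds; "tau": joint torques, N m; "tcp_pos": TCP position; "tool_rot": TCP orientation; "ft_force": force on the tool from outside, world axes, zero at the start; "ft_torque": the same for the moment, N m; "grip_width": finger opening in m; "grip_force": force on a finger pad.
Only numpy, scipy, OpenCV 4.12 (cv2) and the standard library are available. Lean on these libraries where they do the work, as an engineer would, in place of code of your own. Each camera call takes 0.05 s, during which the arm holds its last target. There are 200 camera calls.

## Working session

There is one attempt and no reset: what is moved stays moved. The work goes in short steps, each a Python script; the robot and the scene stay as the last script left them, time stands still between calls to the robot, and variables do not carry over. Pictures are saved under pics/ and viewed, at most 14 in all, crops included, and the job is handed in when it is done.

```bash
mkdir -p pics; python3 - <<'E'
from plant import r
import cv2,numpy as np
np.set_printoptions(precision=4,suppress=True)
for n in("top","side"):
    c=r.camera(n); cv2.imwrite(f"pics/{n}0.png",cv2.resize(c["color"][:,:,::-1],None,fx=1.5625,fy=1.5625,interpolation=cv2.INTER_CUBIC))
    cv2.imwrite(f"pics/{n}0_raw.png",c["color"][:,:,::-1])
    print(n,c["camera_matrix"],c["eye"],c["orientation"])
s=r.get_state();print(s["t"],s["tool_rot"],r.grip_point_offset,s["grip_width"])
E
```

```text
top [[366.8504   0.     258.8373]
 [  0.     366.8504 186.4127]
 [  0.       0.       1.    ]] [ 0.4478 -0.0037  0.8263] [[ 0.0021 -0.99    0.1412]
 [-0.9998 -0.0048 -0.0185]
 [ 0.019  -0.1412 -0.9898]]
side [[453.3466   0.     253.8621]
 [  0.     453.3466 192.3086]
 [  0.       0.       1.    ]] [0.3376 0.7736 0.7316] [[-0.9539 -0.1997  0.2241]
 [-0.3001  0.6174 -0.7272]
 [ 0.0069 -0.7609 -0.6488]]
0.1 [[ 0.9719  0.2356 -0.0003]
 [ 0.2356 -0.9719  0.0012]
 [ 0.     -0.0013 -1.    ]] 0.0187 0.08547040483388355
```

View pics/top0.png

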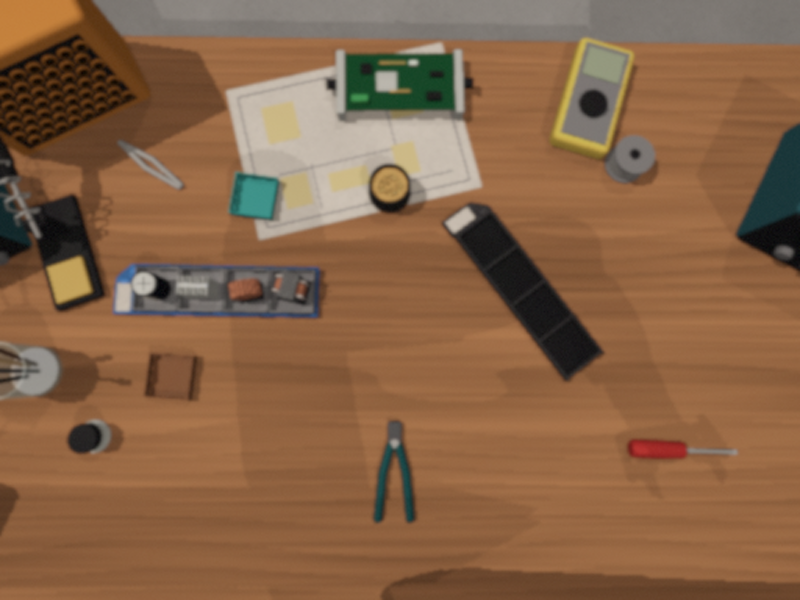

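View pics/side0.png

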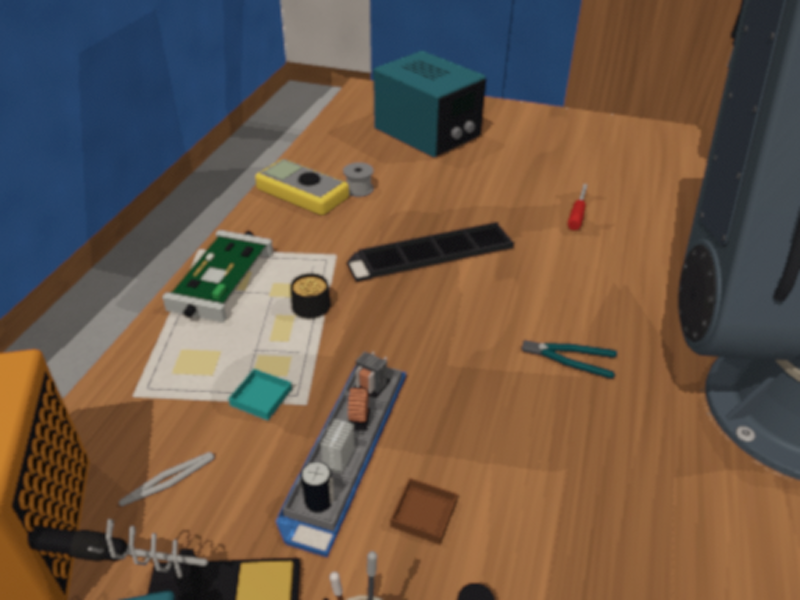

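Kit rack: (115–320, 265–317) in the top view, card at the left end. Order from the card: capacitor (148,285), heatsink (193,287), choke (245,290), transformer (291,287). Tray: (445–600, 205–378), card at upper left (462,220). The brown (172,376) and turquoise (255,196) boxes are decoys, while the bins in the rack are grey. Enlarging both.

```bash
python3 - <<'E'
import cv2
a=cv2.imread("pics/top0_raw.png")
# kit crop cols 70-210 rows 160-210 ; x5.5
k=cv2.resize(a[162:210,68:211],None,fx=5.5,fy=5.5,interpolation=cv2.INTER_CUBIC)
cv2.imwrite("pics/k.png",k)
t=cv2.resize(a[125:248,278:392],None,fx=4.8,fy=4.8,interpolation=cv2.INTER_CUBIC)
t=cv2.convertScaleAbs(t,alpha=1.8,beta=10)
cv2.imwrite("pics/t.png",t);print(k.shape,t.shape)
b=cv2.imread("pics/side0_raw.png")
s=cv2.resize(b[222:356,170:268],None,fx=4.4,fy=4.4,interpolation=cv2.INTER_CUBIC)
cv2.imwrite("pics/s.png",s)
E
```

```text
(264, 786, 3) (590, 547, 3)
```

View pics/k.png

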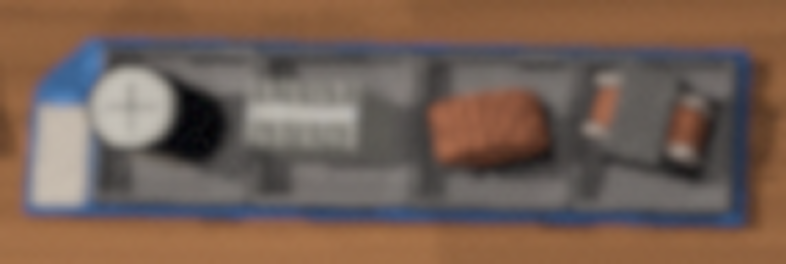

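View pics/t.png

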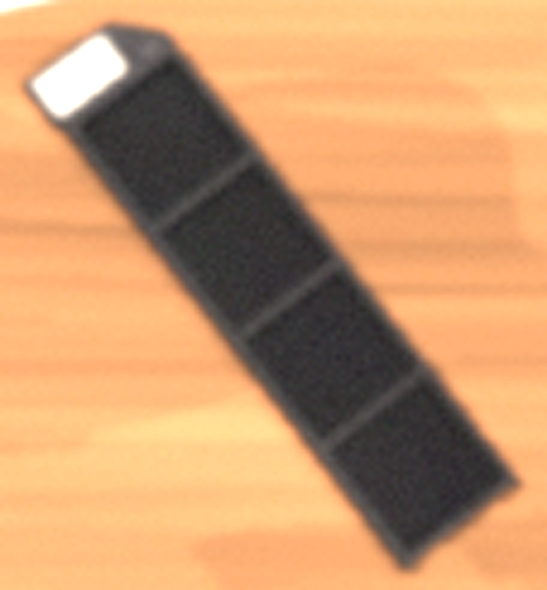

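View pics/s.png

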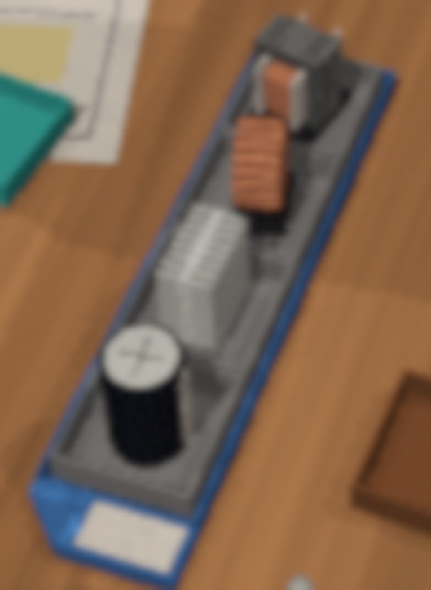

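The crops confirm the order: capacitor (133,107), heatsink (303,114), choke (489,127) and transformer (645,117) in the kit crop, all in grey bins. Tray divider midpoints in its crop are (206,192), (292,298) and (377,410). Now the coordinates.

```bash
cat > h.py <<'E'
from plant import r
import numpy as np
np.set_printoptions(precision=4,suppress=True)
def cam(n): 
    c=r.camera(n); return c["camera_matrix"],np.array(c["eye"]),np.array(c["orientation"])
def ray(C,u,v,z):
    K,e,R=C; d=R@np.linalg.inv(K)@[u,v,1]; return e+d*(z-e[2])/d[2]
def crop(C,p,f,o,z): return ray(C,(p[0]+.5)/f-.5+o[0],(p[1]+.5)/f-.5+o[1],z)[:2]
E
python3 - <<'E'
from h import *
T=cam("top");S=cam("side")
k=lambda x,y,z:crop(T,(x,y),5.5,(68,162),z)
t=lambda x,y,z:crop(T,(x,y),4.8,(278,125),z)
s=lambda x,y,z:crop(S,(x,y),4.4,(170,222),z)
print("cap",k(133,107,.059),"side",s(142,357,.059))
print("hs",k(303,114,.055),"dir",k(355,115,.055)-k(250,111,.055),"side",s(207,246,.055))
print("choke",k(489,127,.045),"dir",k(545,130,.045)-k(432,125,.045))
print("trafo",k(645,117,.055),"xdir",k(655,72,.055)-k(635,160,.055),"side",s(297,45,.055))
print("kit ends",k(750,136,.008),k(27,155,.008))
for p in((206,192),(292,298),(377,410)):print("tray",t(*p,.014))
print("tray end",t(463,528,.014),"xdirs",t(258,155,.014)-t(155,230,.014),t(428,370,.014)-t(327,450,.014))
print(r.get_state()["t"])
E
```

```text
cap [0.567  0.3327] side [0.567  0.3367]
hs [0.5652 0.2696] dir [-0.0014 -0.0401] side [0.5637 0.2728]
choke [0.5619 0.2009] dir [-0.0018 -0.0439]
trafo [0.5647 0.1387] xdir [ 0.0343 -0.0066] side [0.5664 0.1473]
kit ends [0.5642 0.1043] [0.555  0.3964]
tray [ 0.6142 -0.1584]
tray [ 0.5639 -0.1977]
tray [ 0.5116 -0.2358]
tray end [ 0.4574 -0.2737] xdirs [ 0.0363 -0.0495] [ 0.0373 -0.0484]
0.2
```

```bash
cat >> h.py <<'E'
O=np.array([.5632,-.1973]);Y=np.array([.798,.602]);Y/=np.hypot(*Y);X=np.array([Y[1],-Y[0]])
def rot(d):
    y=np.array([*d,0.])/np.hypot(*d); z=np.array([0,0,-1.]); return np.column_stack([np.cross(y,z),y,z])
def best(p,d):   # finger-line sign with the last joint nearer its middle
    c=[(abs(q[5]),s) for s in(1,-1) if (q:=r.inverse_kinematics(p,rot(s*np.array(d)))) is not None]
    return rot(min(c)[1]*np.array(d))
GZ=.0225; UP=.15
def pick(xy,d):
    xy=np.array(xy); R=best([*xy,GZ],d)
    r.move_to([*xy,UP],R); r.move_linear([*xy,GZ],speed=.12)
    r.move_gripper(0.); s=r.get_state(); print("grip",s["t"],s["grip_width"],s["grip_force"],s["tcp_pos"])
    r.move_linear([*xy,.06],speed=.06); r.move_linear([*xy,UP],speed=.15)
    print("held",r.get_state()["grip_width"])
def place(slot,dx=0,dy=0):
    xy=O+Y*(.096-.064*slot+dy)+X*dx; R=best([*xy,GZ],X)
    r.move_to([*xy,UP],R); r.move_linear([*xy,GZ+.007],speed=.12)
    hit=r.move_linear([*xy,GZ-.003],speed=.02,force_limit=5)
    s=r.get_state(); print("down",hit,s["tcp_pos"],s["ft_force"],s["grip_width"])
    r.move_gripper(.085); r.move_linear([*xy,UP],speed=.15); print("t",r.get_state()["t"])
E
python3 - <<'E'
from h import *
import cv2
pick((.567,.3345),(1,0)); place(0)
c=r.camera("side")["color"][:,:,::-1]; cv2.imwrite("pics/s1.png",cv2.resize(c,None,fx=1.5,fy=1.5))
E
```

```text
grip 5.275 0.03377479499935032 59.586771726608276 [0.5673 0.3347 0.023 ]
held 0.03361516967432796
down True [ 0.6401 -0.1395  0.022 ] [-0.5879  0.0278  5.7832] 0.03351956248665929
t 11.7
```

View pics/s1.png

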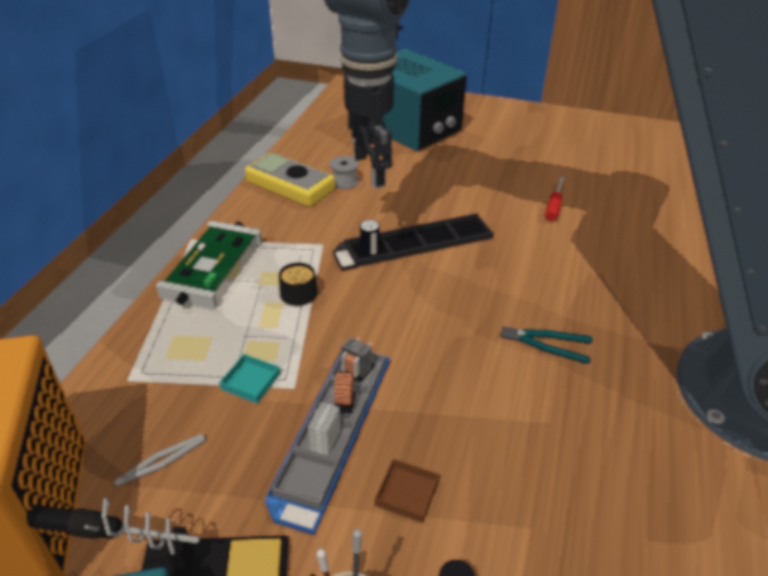

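The capacitor stands upright in the first pocket (370,237). Next come the rest, stopping if a grip width is wrong.

```bash
python3 - <<'E'
from h import *
import cv2
for i,(xy,d,w) in enumerate([((.5645,.271),(1,-.035),.025),((.562,.202),(1,-.04),.022),((.5655,.141),(.982,-.19),.036)],1):
    pick(xy,d)
    assert abs(r.get_state()["grip_width"]-w)<.006
    place(i)
s=r.get_state(); 
r.move_to([.30,-.42,.3],s["tool_rot"])
for n in("top","side"):
    c=r.camera(n)["color"][:,:,::-1]
    c=c[115:255,270:400] if n=="top" else c[120:200,200:350]
    cv2.imwrite(f"pics/{n}2.png",cv2.convertScaleAbs(cv2.resize(c,None,fx=4,fy=4,interpolation=cv2.INTER_CUBIC),alpha=1.5))
print(r.get_state()["t"])
E
```

```text
grip 15.0917 0.02446842813021697 59.28557217121124 [0.5647 0.2711 0.0229]
held 0.024434427752141098
down True [ 0.589  -0.1781  0.0218] [-0.7023  0.4268  6.7524] 0.024045474454633186
t 21.4833
grip 24.7167 0.02126731342863011 58.989948579110205 [0.5622 0.2021 0.0228]
held 0.021349135254975768
down True [ 0.5379 -0.2167  0.0218] [-0.258  -0.1965  6.6284] 0.0213204233872851
t 31.0333
grip 34.1 0.035157845646313426 60.46891808509827 [0.566  0.1411 0.0232]
held 0.03525182187956606
down True [ 0.4868 -0.2552  0.0221] [-0.5833 -0.359   6.9047] 0.0353816535980023
t 40.2583
41.475
```

View pics/top2.png

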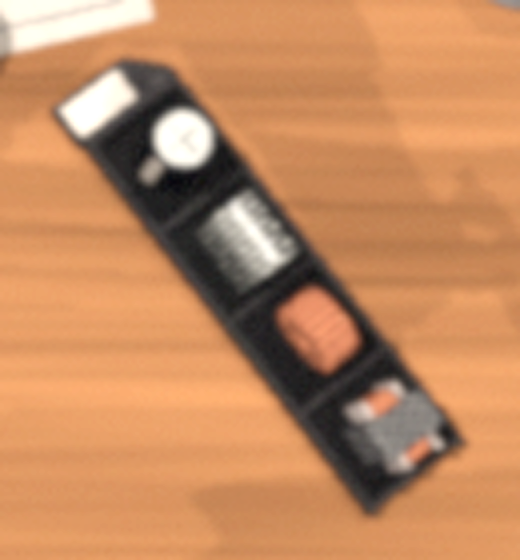

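View pics/side2.png

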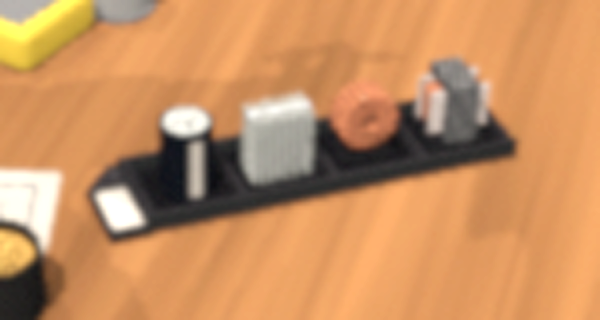

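All four stand upright in order in the tray: top view (184,139), (250,238), (319,328), (398,430). I'll check the offsets, then hand in.

```bash
python3 - <<'E'
from h import *
T=cam("top"); ok=True
for i,(p,z) in enumerate([((184,139),.058),((250,238),.054),((319,328),.046),((398,430),.054)]):
    d=crop(T,p,4,(270,115),z)-O-Y*(.096-.064*i); d=np.array([d@X,d@Y]); print(d); ok&=abs(d).max()<.011
if ok: print(r.hand_in())
E
```

```text
[-0.0002 -0.0015]
[-0.0042 -0.0011]
[-0.0027  0.0023]
[-0.0054 -0.0004]
the job is handed in; nothing more can be done
None
```

All four parts (capacitor, heatsink, choke, transformer, counted from the card end) stand upright in the matching tray pockets, each within about 6 mm of its pocket's centre by the top camera, and the job was handed in at about 42 s; no verdict was returned.

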